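# Put the dried slides into the dark dish

### The job

The slides in the steel carrier have dried in the clear dish and must now be kept in the dark: move the carrier by its orange grip into the black dish and close that with its black lid, fully home; the clear dish goes to be washed, so its lid stays off, lying flat and right way up on free worktop. Keep the carrier upright, lower it and the black lid gently without dropping them, leave both dishes standing where they are and do not disturb the other things on the bench.

Things in the scene. Friction and masses are not known exactly. Their poses are not given: they have to be found in the camera images.
- clear_dish: clear glass slide dish, outside 84 (x) x 97 (y) mm, rim 46 mm high and rounded, walls 5 mm, floor 4 mm thick (room inside 74 x 87 mm). Loose, 0.5 kg; origin: centre of its underside, z up
- black_dish: black light-proof slide dish, the same shape: outside 84 (x) x 97 (y) mm, rim 46 mm high and rounded, walls 5 mm, floor 4 mm thick (room inside 74 x 87 mm). Loose, 0.5 kg; origin: centre of its underside, z up
- clear_lid: clear deep lid with a blue bar grip, at first on the clear dish; 96 (x) x 109 (y) mm; its skirt goes 10 mm down outside the dish rim with 3 mm play, either way round. Its top is 33 mm above its origin; on it a bar grip 14 mm thick (along x), 50 mm long (along y), 22 mm high (33 to 55 mm above the origin). About 0.14 kg. Origin: centre of its lower edge, z up
- black_lid: black deep lid with a grey bar grip, at first on the black dish; 96 (x) x 109 (y) mm; its skirt goes 10 mm down outside the dish rim with 3 mm play, either way round. Its top is 33 mm above its origin; on it a bar grip 14 mm thick (along x), 50 mm long (along y), 22 mm high (33 to 55 mm above the origin). About 0.14 kg. Origin: centre of its lower edge, z up
- clear_dish_seat (a point): where the origin of the clear lid lies when it is fully home: on the clear dish's axis, 36 mm above its underside; axes as the dish
- black_dish_seat (a point): where the origin of the black lid lies when it is fully home: on the black dish's axis, 36 mm above its underside; axes as the dish
- black_dish_floor (a point): middle of the black dish's inner floor, 4 mm above its underside: where the carrier's origin belongs
- carrier: steel carrier with eight upright microscope slides, 64 (x) x 81 (y) mm, slides to 30 mm high; a wire bail along y carries a straight orange grip sleeve 10 mm thick, 52 mm long, its axis 54 mm above the origin (12 mm above the dish rim when in a dish); 0.11 to 0.22 kg. At first in the clear dish, axes along the dish's. Origin: centre of its underside, z up
- jar: glass jar without lid, 72 mm in diameter, 130 mm high; bystander; origin: centre of its underside
- blue_vial: small vial with a blue cap, 29 mm in diameter, 54 mm high; bystander; origin: centre of its underside
- red_cup: clear cup with a red lid, 69 mm in diameter, 72 mm high; bystander; origin: centre of its underside
- petri: Petri dish, 100 mm in diameter, 22 mm high; bystander; origin: centre of its underside
- pen: ball pen, 148 mm long (along its y), 10 mm thick; bystander; origin: its middle
- small_beaker: small empty glass beaker, 48 mm across its lip, 50 mm high; bystander; origin: centre of its underside
- swan_neck_lamp: fixed swan-neck lamp clamped to the front edge of the worktop: its neck rises to 230 mm between x, y = 0.28, 0.11 and 0.40, 0.00 and comes down to its head, 50 to 150 mm high, which ends at 0.55, -0.16; keep clear
- old_stereo_microscope: fixed stereo microscope, foot about 110 mm in radius round x, y = 0.56, -0.28, eyepieces 200 to 270 mm high reaching to x = 0.45; keep clear
- magnifier_lamp: fixed magnifier lamp: base at x, y = 0.82, 0.45; its arm passes 330 mm and more above the worktop from x, y = 0.80, 0.22 by 0.72, 0.0 to 0.65, -0.27, its head 360 mm above x, y = 0.60, -0.46; keep clear
- pin_board_5: fixed flat wooden cases lying to the left front, 50 mm high, over x 0.35 to 0.50, y 0.38 to 0.55; a second pile, 30 mm high, lies over x 0.68 to 0.81, y 0.11 to 0.29; keep clear
- rack: fixed wooden rack of small vials, 48 x 112 mm, 65 mm high, stands back left; origin: centre of its underside
- forceps_3: the last of three fixed forceps and a dissecting needle, under 10 mm high, lying over x 0.39 to 0.57, y -0.57 to -0.39; leave alone

How it is judged (in metres and radians):
On the way, in this order (a step that is already met when the one before it is completed fails the run):
1. the clear dish is uncovered (distance between clear_lid and clear_dish_seat above 0.05 m), for 0.2 s.
2. the carrier stands in the black dish (distance between carrier and black_dish_floor below 0.009 m and angle between carrier's own z axis and vertical below 0.06 rad), for 0.2 s.
At the end, for the whole second after the job is handed in: The carrier stands upright on the black dish's floor (within 9 mm of its middle), the black lid is fully home on the black dish (within 7 mm of its seat, tilted under 2.5 degrees), the clear lid lies flat, right way up, on the worktop (lower edge under 6 mm up), all at rest (all of step 2 and linear speed of each of carrier, black_lid, clear_lid below 0.02 m/s and distance between black_lid and black_dish_seat below 0.007 m and angle between each of black_lid, clear_lid's own z axis and vertical below 0.045 rad and height (world z) of clear_lid below 0.006 m); the robot touches nothing.
It fails at once if the jar, vial, cup, Petri dish, pen or small beaker is moved by more than 25 mm or tipped (distance of any of jar, blue_vial, red_cup, petri, pen, small_beaker from where it was at the start of the episode above 0.025 m or angle between any of jar, blue_vial, red_cup, petri, pen, small_beaker's own z axis and vertical above 0.35 rad).
It fails at once if a dish is shifted by more than 30 mm or tipped (distance of any of clear_dish, black_dish from where it was at the start of the episode above 0.03 m or angle between any of clear_dish, black_dish's own z axis and vertical above 0.25 rad).
It fails at once if the carrier is tipped by more than 30 degrees (slides would fall out) (angle between carrier's own z axis and vertical above 0.52 rad).
It fails at once if the carrier or the black lid drops home (faster than 0.4 m/s within 12 mm of its seat) ((distance between carrier and black_dish_floor below 0.012 m and linear speed of carrier above 0.4 m/s) or (distance between black_lid and black_dish_seat below 0.012 m and linear speed of black_lid above 0.4 m/s)).
It also fails if it takes over 72 s, if anything falls off the work surface, if the arm or the gripper's body presses on something with over 40 N, if the wrist force passes 120 N, or if a joint passes its speed limit or range.

### The arm

A 6-joint arm with a two-finger parallel gripper is mounted at the origin on a cart in front of the work surface, level with it; the furniture and walls round the work are solid. World frame = base frame: x ahead of the robot, y to its left, z up, the work surface at z = 0. Lengths are in mm, angles in rad, forces in N, time in s.
With the tool pointing down it reaches from about 275 to 750 mm from the base axis. Payload 10.2 kg.
Tool frame: the origin (TCP) lies midway between the tips of the shut fingers; the grasp point (between the pads) lies 19 mm behind it; z points along the fingers, y is the line along which they close (so a half turn about z gives the same grasp; the last joint's range is limited). The gripper opens to 85 mm and grips with 20 to 120 N. Pads are 22 mm wide; open, the fingers measure 114 mm over their backs; the gripper's body (76 mm by 85 mm) begins 54 mm behind the grasp point. The pads swing forward as they close: fully open they stand 13 mm farther back than shut.
Start: joints at [0.947, 0.313, 1.498, -0, 1.331, -0.223], TCP at [204.844, 483.394, 231.294] pointing down, gripper open.
Joint ranges: [-2.94, 2.94], [-0.97, 2.17], [0.19, 2.56], [-1.23, 4.37], [0.02, 3.11], [-2.88, 2.88]. Speed limits (rad/s): [2.39, 2.39, 3.01, 3.14, 3.14, 3.14].

### API

Orientations are given as a unit quaternion [w, x, y, z].
In Python, from rig import ctrl, capture, camera_info gives the robot as it stands.
- The arm moves only by the tool apply_moves, never from a script. Its argument "targets" is a list of rows, each a list of 3 entries, a list of its own where there are three numbers: the finger opening in mm, from 0 to 85.4, then the shift along the world's x, y, z in mm, then the turn, a rotation vector about the world's x, y, z in degrees. In form: [[grip, [dx, dy, dz], [rx, ry, rz]], ...]. A call has 1 to 20 rows; each row is the pose to reach, as a shift and turn from the pose commanded when the call began; what a row does not reach only later rows make up. A row lasts 1/10 s, in which the tool goes at most 50 mm and 8.59 degrees, less where a joint would pass 70% of its speed; a pose out of reach is approached as far as the arm can. A call with a gripper value outside its range is refused whole. The fingers move at their own pace and stop on an object; "squeeze" is the grip in N (left out, the last holds). Time passes only in rows, so rows that repeat a pose let the fingers close. It gives the time, the measured TCP pose, the force, the opening and the grip force at its end, in the units of the state.
- ctrl.sense(): the state, without advancing time (a new reading comes with each control period).
- capture(name): name is "scene" or "top" or "wrist"; returns (picture, depth): 480x640x3 uint8, blue, green, red; 480x640 float32, mm along the optical axis (not along the pixel's ray), 0 where there is no reading.
- camera_info(name): a dict with "vfov" (degrees; the focal length in pixels is half the picture's height over the tangent of half this angle, whatever the lens; pixels are square), "cx", "cy" (the principal point, pixels), "extrinsics" (4x4, takes a point from camera to world coordinates). Camera axes: x right, y down, z forward; pixel columns grow to the right and rows downward; lengths in mm; the calibration is good to about 2 mm. A picture is of the moment at which its call begins: read the wrist's pose just before it. camera_info takes no time and is no camera call; for the wrist camera it gives the pose at the moment of the call.
- ctrl.finish_job(): hands the job in; it is judged then, once.
The state is a dict: "time_s": time; "joints": joint angles; "dq": joint speeds; "tau": joint torques, N m; "eef_pos": TCP position; "ee_rot": TCP orientation; "force": force on the tool from outside, world axes, zero at the start; "wrist_torque": the same for the moment, N m; "grip_width": opening from 0.0 (shut) to 1.0 (fully open); "grip_force": force on a finger pad.
Only numpy, scipy, OpenCV 4.12 (cv2) and the standard library are available. Lean on these libraries where they do the work, as an engineer would, in place of code of your own. Each camera call takes 0.05 s, during which the arm holds its last target. There are 200 camera calls.

## Working session

There is one attempt and no reset: what is moved stays moved. The work goes in short steps, Python scripts to look and compute and a tool call to move; the robot and the scene stay as the last step left them, time stands still between calls to the robot, and variables do not carry over. Pictures are saved under pics/ and viewed, at most 10 in all, crops included, and the job is handed in when it is done.

Besides the shell and the picture viewer there is one more tool, called as name([rows], argument=value, ...), one row to a line, values as JSON. apply_moves: Moves the arm, as the interface text tells. Its arguments: {"type":"object","properties":{"targets":{"type":"array","items":{"type":"array"}},"squeeze":{"type":"number"}},"required":["targets"]}

```bash
mkdir -p pics; ls; python3 - <<'E'
from rig import ctrl,capture,camera_info
import cv2,numpy as np
s=ctrl.sense();print(s)
for n in("top","scene"):
    im,d=capture(n);cv2.imwrite(f"pics/{n}0.png",im);np.savez(f"{n}0.npz",im=im,d=d);ci=camera_info(n);print(n,ci,(d>0).mean())
E
```

```text
pics
{'time_s': 0.0, 'joints': array([ 9.46613361e-01,  3.13452867e-01,  1.49845587e+00,  8.43598374e-06,
        1.33103162e+00, -2.23423992e-01]), 'dq': array([ 0.0015645 ,  0.00093317, -0.00027359,  0.00103817,  0.00077118,
       -0.00014372]), 'tau': array([-2.74046848e-03, -4.12269831e+01, -2.59729600e+01, -4.26827546e-04,
        4.26739192e-03,  2.93781852e-05]), 'eef_pos': array([204.66973862, 483.16704617, 230.72655155]), 'ee_rot': array([-2.80842146e-04,  1.99042178e-01,  9.79990693e-01, -6.12551458e-04]), 'force': array([-0.97648118, -0.36812706, -0.09818208]), 'wrist_torque': array([-0.01790279, -0.0307328 ,  0.01612985]), 'grip_force': 0.0, 'grip_width': 0.9987068993693266}
top {'vfov': 56.23713766172931, 'cx': 325.65378278701627, 'cy': 239.26189905905102, 'extrinsics': array([[ 1.07869127e-02, -9.94989118e-01,  9.93996833e-02,
         3.47830640e+02],
       [-9.99834212e-01, -1.21906322e-02, -1.35254153e-02,
        -1.16580034e+01],
       [ 1.46693860e-02, -9.92373065e-02, -9.94955660e-01,
         1.40817784e+03],
       [ 0.00000000e+00,  0.00000000e+00,  0.00000000e+00,
         1.00000000e+00]])} 0.9961165364583333
scene {'vfov': 47.70577897340785, 'cx': 317.93825642500735, 'cy': 240.80243030560996, 'extrinsics': array([[ 7.99940137e-01, -3.38138645e-01,  4.95739885e-01,
        -2.68619914e+02],
       [-6.00078625e-01, -4.49115918e-01,  6.61967172e-01,
        -1.06447188e+03],
       [-1.19200885e-03, -8.27017019e-01, -5.62175622e-01,
         8.79720104e+02],
       [ 0.00000000e+00,  0.00000000e+00,  0.00000000e+00,
         1.00000000e+00]])} 0.9960872395833333
```

View pics/top0.png

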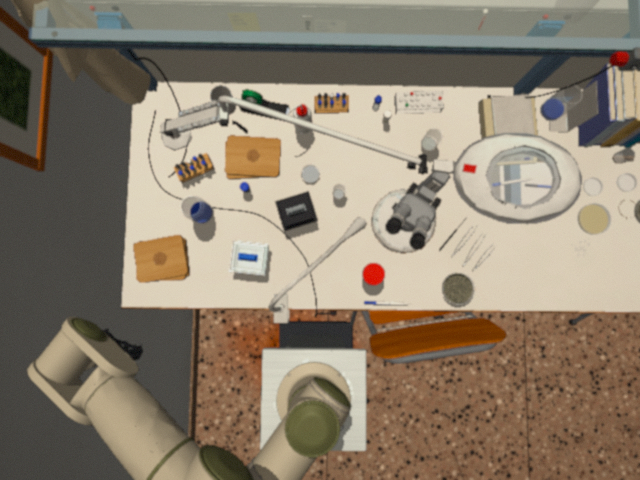

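View pics/scene0.png

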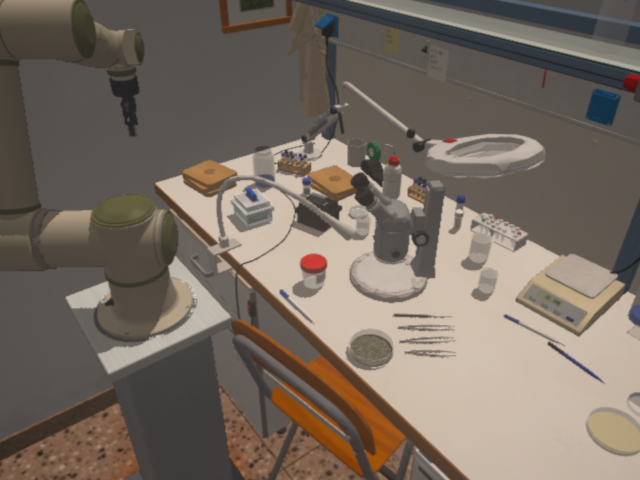

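The top view shows the clear dish (blue grip at 248,258), the black dish (grip at 296,213), the lamp head near 360,227, jar 202,210, vial 245,187 and the beaker at 339,192. The scene view agrees: the clear dish is at 252,205 and the black at 318,208.

```bash
cat > h.py <<'E'
import numpy as np,cv2
from rig import ctrl,capture,camera_info
def K(ci):return 240/np.tan(np.radians(ci["vfov"]/2)),ci["cx"],ci["cy"]
def ray(ci,u,v):
    f,cx,cy=K(ci);E=ci["extrinsics"];d=E[:3,:3]@np.array([(u-cx)/f,(v-cy)/f,1.]);return E[:3,3],d
def onz(ci,u,v,z):
    o,d=ray(ci,u,v);return o+d*(z-o[2])/d[2]
def cloud(ci,D):
    f,cx,cy=K(ci);v,u=np.indices(D.shape);E=ci["extrinsics"]
    P=np.stack([(u-cx)/f*D,(v-cy)/f*D,D],-1)@E[:3,:3].T+E[:3,3];P[D<=0]=np.nan;return P
def tri(c1,p1,c2,p2):
    o1,d1=ray(c1,*p1);o2,d2=ray(c2,*p2);A=np.stack([d1,-d2],1)
    t=np.linalg.lstsq(A,o2-o1,rcond=None)[0];a=o1+t[0]*d1;b=o2+t[1]*d2;return (a+b)/2,np.linalg.norm(a-b)
def mask(im,lo,hi,box=None):
    m=cv2.inRange(cv2.cvtColor(im,cv2.COLOR_BGR2HSV),lo,hi)
    if box:
        k=np.zeros_like(m);x0,y0,x1,y1=box;k[y0:y1,x0:x1]=1;m=m*k
    return m
def biggest(m):
    c=max(cv2.findContours(m,cv2.RETR_EXTERNAL,cv2.CHAIN_APPROX_NONE)[0],key=cv2.contourArea)
    return c,cv2.minAreaRect(c)
E
python3 - <<'E'
from h import *
ct=camera_info("top");cs=camera_info("scene");t=np.load("top0.npz");s=np.load("scene0.npz")
P=cloud(ct,t["d"])
for n,(u,v) in dict(clear=(248,258),black=(296,211),beaker=(339,192),petri=(310,174),jar=(202,210),vial=(245,187),lamp=(360,227),red=(373,274),edge=(200,306),edgeR=(220,306),caseL=(184,240),wire=(310,260),t=(225,225)).items(): print(n,P[v,u].round(),onz(ct,u,v,0).round())
ct_,r=biggest(mask(t["im"],(100,120,80),(130,255,255),(230,245,268,270)));cs_,q=biggest(mask(s["im"],(100,120,80),(130,255,255),(235,180,270,210)))
print(r,q,tri(ct,r[0],cs,q[0]))
# height map around front
sub=P[150:310,130:400];z=sub[...,2]
h=np.clip(z,0,255).astype(np.uint8);h=cv2.resize(h,None,fx=2.9,fy=2.9,interpolation=0)
g=cv2.resize(t["im"][150:310,130:400],None,fx=2.9,fy=2.9,interpolation=cv2.INTER_CUBIC)
cv2.imwrite("pics/top_crop.png",g)
print(ctrl.sense()["eef_pos"],camera_info("wrist"))
E
```

```text
clear [422. 198.  88.] [427. 212.   0.]
black [564.  60.  81.] [577.  64.   0.]
beaker [640. -72.   0.] [640. -72.   0.]
petri [695.  21.   9.] [697.  21.   0.]
jar [558. 330. 115.] [577. 361.   0.]
vial [641. 218.  55.] [652. 227.   0.]
lamp [ 517. -131.   93.] [ 529. -139.    0.]
red [ 379. -172.   72.] [ 381. -180.    0.]
edge [276. 356.  -3.] [276. 356.   0.]
edgeR [277. 294.  -1.] [277. 294.   0.]
caseL [479. 407.  20.] [481. 413.   0.]
wire [422.  18.   3.] [423.  18.   0.]
t [530. 287.   1.] [530. 287.   0.]
((247.4207305908203, 256.7134094238281), (17.337753295898438, 4.858987808227539), 6.34019136428833) ((250.5, 191.49998474121094), (8.485280990600586, 2.8284270763397217), 45.0) (array([425.57011798, 199.39371216,  88.09457121]), np.float64(0.33811755947881245))
[204.70251305 483.19432564 230.76800715] {'vfov': 64.02764680056546, 'cx': 326.14968477264887, 'cy': 231.6397589064455, 'extrinsics': array([[ 3.89534086e-01,  8.70186557e-01,  3.01725956e-01,
         1.26579277e+02],
       [ 9.21011652e-01, -3.67733073e-01, -1.28490952e-01,
         5.16041169e+02],
       [-8.56485589e-04,  3.27944727e-01, -9.44696524e-01,
         3.73200659e+02],
       [ 0.00000000e+00,  0.00000000e+00,  0.00000000e+00,
         1.00000000e+00]])}<stdin>:9: RuntimeWarning: invalid value encountered in cast
```

View pics/top_crop.png

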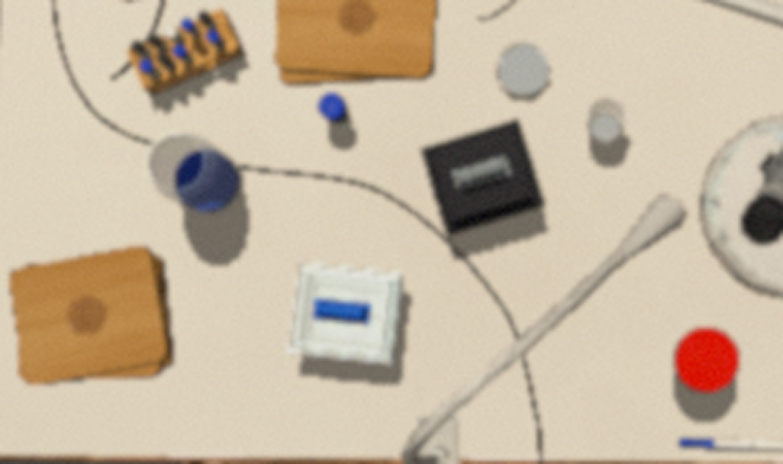

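The enlarged crop shows free worktop left of and in front of the clear dish, and a cable running behind and between the dishes. I'll move above the clear lid, with the fingers turned to close along x.

apply_moves([
  [85, [220, -284, 10], [0, 0, -73]],
  [85, [220, -284, 10], [0, 0, -73]],
  [85, [220, -284, 10], [0, 0, -73]],
  [85, [220, -284, 10], [0, 0, -73]],
  [85, [220, -284, 10], [0, 0, -73]],
  [85, [220, -284, 10], [0, 0, -73]],
  [85, [220, -284, 10], [0, 0, -73]],
  [85, [220, -284, 10], [0, 0, -73]],
  [85, [220, -284, 10], [0, 0, -73]],
  [85, [220, -284, 10], [0, 0, -73]],
  [85, [220, -284, 10], [0, 0, -73]],
  [85, [220, -284, 10], [0, 0, -73]],
  [85, [220, -284, 10], [0, 0, -73]],
])

```text
time_s: 1.4
eef_pos: [424.6, 199.7, 241.3]
ee_rot: [-0.0, 0.742, 0.67, -0.0]
force: [0.2, -0.2, -0.7]
grip_width: 0.988
grip_force: 0.0
```

```bash
python3 - <<'E'
from h import *
s=ctrl.sense();print(s["time_s"],s["eef_pos"],s["ee_rot"],s["joints"])
ci=camera_info("wrist");im,d=capture("wrist");cv2.imwrite("pics/w1.png",im);np.savez("w1.npz",im=im,d=d,ci=ci)
m=mask(im,(100,120,60),(130,255,255));c,r=biggest(m);print(r,cv2.contourArea(c))
P=cloud(ci,d);u,v=map(int,r[0]);print(P[v,u].round(1))
for b in cv2.boxPoints(r):print(onz(ci,*b,91).round(1))
E
```

```text
1.4 [424.63860041 199.70011172 241.29654671] [-8.64550577e-06  7.42370542e-01  6.69989536e-01 -5.95960811e-06] [1.89136461e-01 1.81488381e-01 1.64001208e+00 8.88343494e-06
 1.32011135e+00 2.91541199e-01]
((329.0, 203.5), (67.0, 24.0), 90.0) 979.0
[427.4 205.7  89.6]
[420.9 232.9  91. ]
[439.2 231.   91. ]
[434.3 176.8  91. ]
[415.  178.7  91. ]
```

View pics/w1.png

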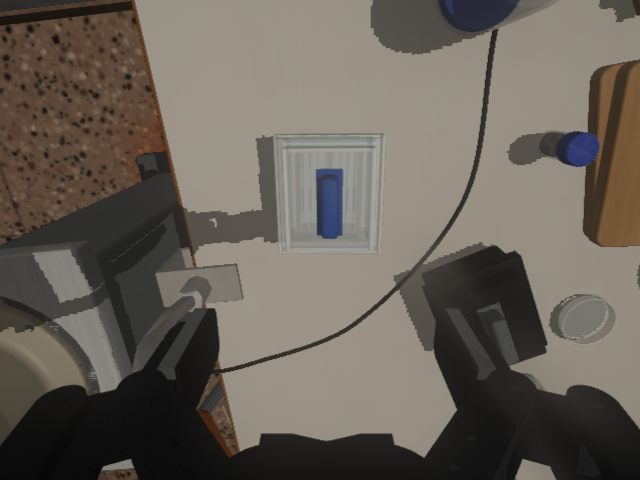

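The wrist view shows the clear lid's blue bar at 329,203, square to the picture. The black dish's grey bar is at 497,333, half beside the finger. A second view from between the dishes comes next.

apply_moves([
  [85, [70, -75, 0], [0, 0, 0]],
  [85, [70, -75, 0], [0, 0, 0]],
  [85, [70, -75, 0], [0, 0, 0]],
  [85, [70, -75, 0], [0, 0, 0]],
  [85, [70, -75, 0], [0, 0, 0]],
])

```text
time_s: 1.95
eef_pos: [494.2, 125.1, 241.3]
ee_rot: [-0.0, 0.743, 0.67, -0.0]
force: [0.3, 0.8, 0.4]
grip_width: 0.992
grip_force: 0.0
```

```bash
python3 - <<'E'
from h import *
s=ctrl.sense();print(s["time_s"],s["eef_pos"],s["force"])
ci=camera_info("wrist");im,d=capture("wrist");cv2.imwrite("pics/w2.png",im);np.savez("w2.npz",im=im,d=d,ci=ci)
E
```

```text
1.95 [494.21838308 125.13987146 241.27752513] [0.26307472 0.77010461 0.43571973]
```

View pics/w2.png

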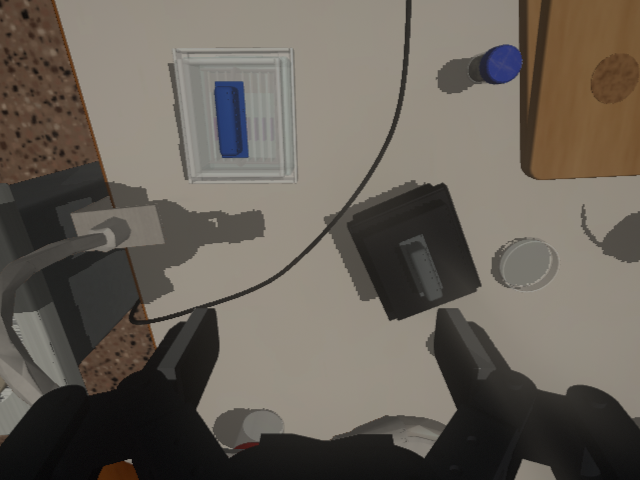

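The second view shows the blue bar at 232,119, the black lid (corners near 350,213 to 480,285) with its grey bar at 420,267, and the cable between the dishes. I'll fit both bars and the lid tops from depth, and triangulate them as well.

```bash
python3 - <<'E'
from h import *
A={k:np.load(f"w{k}.npz",allow_pickle=True) for k in(1,2)}
C={k:A[k]["ci"].item() for k in A}
def rect(P,sel,n):
    q=P[sel][:,:2].astype(np.float32);r=cv2.minAreaRect(q);b=cv2.boxPoints(r);e=b[1]-b[0],b[2]-b[1];L=max(e,key=np.linalg.norm)
    print(n,len(q),"c",np.round(r[0],1),"size",np.round(r[1],1),"longaxis deg",round(np.degrees(np.arctan2(L[1],L[0]))%180,1),"z",np.round(np.nanmedian(P[sel][:,2]),1))
for k in A:
    P=cloud(C[k],A[k]["d"]);x,y,z=P[...,0],P[...,1],P[...,2]
    for nm,cx,cy in(("clear",426,201),("black",565,60)):
        near=np.hypot(x-cx,y-cy)<75
        vv=np.indices(x.shape)[0]<300
        rect(P,near&vv&(z>84)&(z<98),f"v{k} {nm} bar")
        rect(P,near&vv&(z>60)&(z<75),f"v{k} {nm} lidtop")
        if nm=="clear": 
            rect(P,near&vv&(z>30)&(z<45),f"v{k} {nm} skirt?")
# blue centroid tri, brighter top/dark
bl=[biggest(mask(A[k]["im"],(100,120,60),(130,255,255)*1,(200,60,350,260)))[1] for k in(1,2)];print(bl)
cs=[]
for k in(1,2):
    M=cv2.moments(mask(A[k]["im"],(100,120,60),(130,255,255),(200,60,350,260)),True);cs.append((M["m10"]/M["m00"],M["m01"]/M["m00"]))
print("tri blue",tri(C[1],cs[0],C[2],cs[1]))
ct=camera_info("top");cs_=camera_info("scene");s=np.load("scene0.npz");t=np.load("top0.npz")
# objects near the clear lid place & lamp: height map cells from view1/2/top
P=cloud(ct,t["d"]);
for n in("x",):
  sel=(P[...,2]>8)&(P[...,0]>285)&(P[...,0]<440)&(P[...,1]>240)&(P[...,1]<420);print("obst near place",P[sel].min(0).round() if sel.any() else None,sel.sum())
E
```

```text
v1 clear bar 1087 c [427.5 201.3] size [49.1 15.1] longaxis deg 84.8 z 90.3
v1 clear lidtop 8493 c [427.5 200.9] size [90.6 78.1] longaxis deg 84.4 z 68.7
v1 clear skirt? 75 c [433.3 254.7] size [ 0.3 92.6] longaxis deg 174.5 z 38.8
v1 black bar 0 c [0. 0.] size [0. 0.] longaxis deg 0.0 z nan
v1 black lidtop 1258 c [566.3 103.7] size [25.  75.3] longaxis deg 177.4 z 68.3
v2 clear bar 1385 c [427.3 200.6] size [49.3 15.6] longaxis deg 84.7 z 90.4
v2 clear lidtop 10303 c [427.3 200.4] size [91.3 78.5] longaxis deg 84.4 z 68.7
v2 clear skirt? 97 c [475.7 201. ] size [96.4  0.3] longaxis deg 84.5 z 41.1
v2 black bar 942 c [572.6  60.5] size [15.1 49.8] longaxis deg 107.9 z 90.3
v2 black lidtop 6597 c [572.7  60.4] size [78.  91.3] longaxis deg 108.0 z 68.7
[((329.0, 203.5), (67.0, 24.0), 90.0), ((230.60911560058594, 119.02791595458984), (76.09185028076172, 28.42757225036621), 85.91438293457031)]
tri blue (array([428.93839372, 201.81316798,  81.76092346]), np.float64(0.6909404985476162))
obst near place [287. 241.   8.] 449
  return np.nanmean(a, axis, out=out, keepdims=keepdims)
```

The measurements agree. The clear bar's centre is (427.4, 200.9) with its top at 90.3 (91 expected) and its long axis at 84.6°. The black bar's centre is (572.6, 60.5) with its top at 90.3 and its long axis at 108°. Next I'll grasp the clear lid.

apply_moves([
  [85, [-67, 76, -40], [0, 0, 0]],
  [85, [-67, 76, -40], [0, 0, 0]],
  [85, [-67, 76, -60], [0, 0, 0]],
  [85, [-67, 76, -95], [0, 0, 0]],
  [85, [-67, 76, -130], [0, 0, 0]],
  [85, [-67, 76, -150], [0, 0, 0]],
  [85, [-67, 76, -160], [0, 0, 0]],
  [85, [-67, 76, -168], [0, 0, 0]],
  [85, [-67, 76, -168], [0, 0, 0]],
  [0, [-67, 76, -168], [0, 0, 0]],
  [0, [-67, 76, -168], [0, 0, 0]],
  [0, [-67, 76, -168], [0, 0, 0]],
  [0, [-67, 76, -168], [0, 0, 0]],
  [0, [-67, 76, -168], [0, 0, 0]],
  [0, [-67, 76, -168], [0, 0, 0]],
  [0, [-67, 76, -168], [0, 0, 0]],
  [0, [-67, 76, -168], [0, 0, 0]],
  [0, [-67, 76, -168], [0, 0, 0]],
], squeeze=40)

```text
time_s: 3.8
eef_pos: [428.1, 200.4, 73.6]
ee_rot: [0.0, 0.743, 0.669, 0.0]
force: [-1.0, -0.6, 4.6]
grip_width: 0.151
grip_force: 40.6
```

apply_moves([
  [0, [0, 0, 8], [0, 0, 0]],
  [0, [0, 0, 20], [0, 0, 0]],
  [0, [0, 0, 40], [0, 0, 0]],
  [0, [0, 0, 65], [0, 0, 0]],
  [0, [-30, 40, 70], [0, 0, 0]],
  [0, [-60, 80, 70], [0, 0, 0]],
  [0, [-89, 117, 65], [0, 0, 0]],
  [0, [-89, 117, 50], [0, 0, 0]],
  [0, [-89, 117, 25], [0, 0, 0]],
  [0, [-89, 117, 0], [0, 0, 0]],
  [0, [-89, 117, -18], [0, 0, 0]],
  [0, [-89, 117, -27], [0, 0, 0]],
  [0, [-89, 117, -32], [0, 0, 0]],
  [0, [-89, 117, -34], [0, 0, 0]],
  [0, [-89, 117, -36], [0, 0, 0]],
  [0, [-89, 117, -36], [0, 0, 0]],
  [0, [-89, 117, -36], [0, 0, 0]],
])

```text
time_s: 5.5
eef_pos: [339.1, 317.5, 37.7]
ee_rot: [0.0, 0.743, 0.669, 0.0]
force: [0.2, -0.0, -0.9]
grip_width: 0.153
grip_force: 39.8
```

apply_moves([
  [0, [0, 0, -1], [0, 0, 0]],
  [0, [0, 0, -1.5], [0, 0, 0]],
  [0, [0, 0, -1.5], [0, 0, 0]],
  [30, [0, 0, -1.5], [0, 0, 0]],
  [50, [0, 0, -1.5], [0, 0, 0]],
  [50, [0, 0, -1.5], [0, 0, 0]],
  [50, [0, 0, 10], [0, 0, 0]],
  [50, [0, 0, 40], [0, 0, 0]],
  [85, [0, 0, 90], [0, 0, 0]],
  [85, [40, -50, 135], [0, 0, 0]],
  [85, [85, -100, 180], [0, 0, 0]],
  [85, [110, -120, 203], [0, 0, 0]],
  [85, [110, -120, 203], [0, 0, 0]],
  [85, [110, -120, 203], [0, 0, 0]],
  [85, [110, -120, 203], [0, 0, 0]],
])

```text
time_s: 7.0
eef_pos: [448.8, 197.1, 240.7]
ee_rot: [-0.0, 0.743, 0.669, 0.0]
force: [-1.1, 0.7, -0.6]
grip_width: 0.994
grip_force: 0.0
```

```bash
python3 - <<'E'
from h import *
s=ctrl.sense();print(s["time_s"],s["eef_pos"],s["force"])
ci=camera_info("wrist");im,d=capture("wrist");cv2.imwrite("pics/w3.png",im);np.savez("w3.npz",im=im,d=d,ci=ci)
E
```

```text
7.0 [448.78015315 197.08701093 240.69860133] [-1.06060616  0.66324993 -0.57669627]
```

View pics/w3.png

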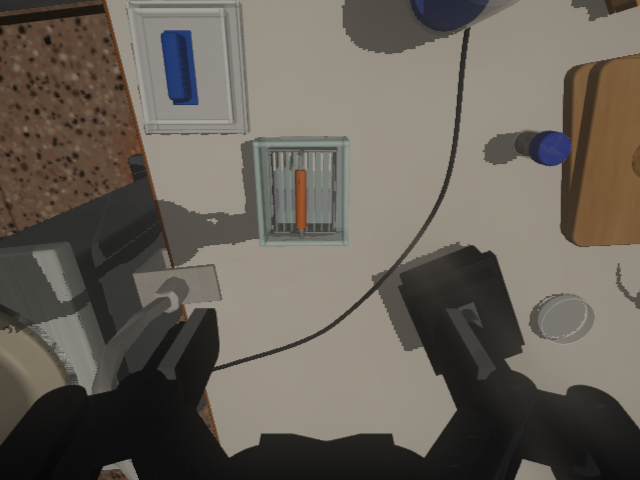

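The view shows the clear lid flat on the worktop (bar at 180,67), the clear dish open and the orange grip at 301,199. I'll take one more view for the carrier's position and look for a free spot for the black lid.

apply_moves([
  [85, [45, -15, 0], [0, 0, 0]],
  [85, [90, -30, 0], [0, 0, 0]],
  [85, [90, -30, 0], [0, 0, 0]],
  [85, [90, -30, 0], [0, 0, 0]],
  [85, [90, -30, 0], [0, 0, 0]],
])

```text
time_s: 7.55
eef_pos: [537.5, 168.5, 240.0]
ee_rot: [-0.0, 0.742, 0.67, -0.0]
force: [-0.3, 0.1, 0.3]
grip_width: 0.998
grip_force: 0.0
```

```bash
cat > free.py <<'E'
from h import *
s=ctrl.sense();print(s["time_s"],s["eef_pos"],s["force"])
ci=camera_info("wrist");im,d=capture("wrist");np.savez("w4.npz",im=im,d=d,ci=ci)
A={k:np.load(f"w{k}.npz",allow_pickle=True) for k in(1,2,3,4)};C={k:A[k]["ci"].item() for k in A}
cs=[]
for k in(3,4):
    m=mask(A[k]["im"],(3,170,90),(14,255,255),(120,60,400,260));c,r=biggest(m);cs.append(r[0])
    P=cloud(C[k],A[k]["d"]);q=P[m>0];q=q[(q[:,2]>56)&(q[:,2]<66)];R=cv2.minAreaRect(q[:,:2].astype(np.float32))
    print(k,r,"cloud",np.round(R[0],1),np.round(R[1],1),R[2],"ztop",np.percentile(q[:,2],[50,95]).round(1))
print("tri orange",tri(C[3],cs[0],C[4],cs[1]))
P=cloud(C[3],A[3]["d"]);x,y,z=P[...,0],P[...,1],P[...,2]
q=P[(np.hypot(x-338,y-318)<75)&(z>46)&(z<60)];print("clear lid bar",cv2.minAreaRect(q[:,:2].astype(np.float32)),np.median(q[:,2]))
# occupancy, 2 mm cells, x 280..700, y -20..420
G=np.zeros((210,220),np.uint8);S=G.copy()
for k in(3,4):
    P=cloud(C[k],A[k]["d"]);v=np.indices(P.shape[:2])[0]<300
    ok=v&np.isfinite(P[...,2])&(P[...,0]>280)&(P[...,0]<700)&(P[...,1]>-20)&(P[...,1]<420)
    i=((P[...,0]-280)/2).astype(int,copy=False) if 0 else np.nan_to_num((P[...,0]-280)/2).astype(int);j=np.nan_to_num((P[...,1]+20)/2).astype(int)
    S[i[ok],j[ok]]=1;o=ok&(P[...,2]>2.2);G[i[o],j[o]]=1
S=cv2.morphologyEx(S,cv2.MORPH_CLOSE,np.ones((5,5)));occ=((G>0)|(S==0)).astype(np.uint8)
cv2.imwrite("pics/occ.png",cv2.resize(occ[::-1,::-1]*255,None,fx=2.6,fy=2.6,interpolation=0))
for ang in range(-90,90,5):
    k=np.zeros((63,63),np.uint8);b=cv2.boxPoints(((31,31),(54.5,48),-ang));cv2.fillPoly(k,[b.astype(np.int32)],1) # cols=y, rows=x ; long side along y turned by ang
    n=cv2.filter2D(occ.astype(np.float32),-1,k.astype(np.float32),borderType=cv2.BORDER_REPLICATE)
    w=np.argwhere(n<6)
    if len(w):
        c=n.min();b=np.argwhere(n==c).mean(0);print(ang,len(w),c,"centre ~",(b*2+[280,-20]).round(),np.ptp(w,0)*2)
E
python3 free.py
```

```text
7.55 [537.47205258 168.52030367 240.02909369] [-0.2749891   0.13065681  0.31285262]
3 ((300.9999694824219, 199.49998474121094), (7.999999046325684, 56.99999237060547), 0.0) cloud [427.2 200.9] [50.8  7.2] 82.98189544677734 ztop [62.  63.2]
4 ((193.1973419189453, 176.81552124023438), (60.837318420410156, 10.503351211547852), 83.79655456542969) cloud [427. 201.] [51.1  9.2] 83.30128479003906 ztop [61.8 63.3]
tri orange (array([427.3807346 , 201.33225421,  60.36313217]), np.float64(0.3368496503962936))
clear lid bar ((339.74737548828125, 317.6529235839844), (49.15748596191406, 15.1876802444458), 83.74562072753906) 54.201896810583634
```

View pics/occ.png

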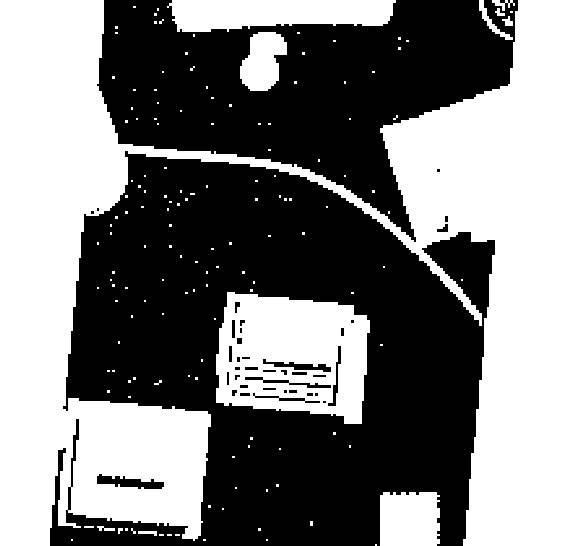

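The carrier grip is at (427.2, 201.0) with its top at 63 (63 expected) and the clear lid's bar top is at 54 (55 expected), so the lid is flat. The occupancy map shows room for the black lid around (460, 314). Now I'll grasp the black lid.

apply_moves([
  [85, [20, -50, -30], [0, 0, 8]],
  [85, [34, -95, -60], [0, 0, 16]],
  [85, [34, -107.5, -80], [0, 0, 23.5]],
  [85, [34, -107.5, -110], [0, 0, 23.5]],
  [85, [34, -107.5, -130], [0, 0, 23.5]],
  [85, [34, -107.5, -150], [0, 0, 23.5]],
  [85, [34, -107.5, -160], [0, 0, 23.5]],
  [85, [34, -107.5, -167], [0, 0, 23.5]],
  [85, [34, -107.5, -167], [0, 0, 23.5]],
  [85, [34, -107.5, -167], [0, 0, 23.5]],
])

```text
time_s: 8.6
eef_pos: [573.2, 60.1, 74.2]
ee_rot: [0.001, 0.591, 0.807, 0.0]
force: [0.7, -0.0, -0.1]
grip_width: 0.994
grip_force: 0.0
```

apply_moves([
  [0, [-0.5, 0.5, -1], [0, 0, 0]],
  [0, [-0.5, 0.5, -1], [0, 0, 0]],
  [0, [-0.5, 0.5, -1], [0, 0, 0]],
  [0, [-0.5, 0.5, -1], [0, 0, 0]],
  [0, [-0.5, 0.5, -1], [0, 0, 0]],
  [0, [-0.5, 0.5, -1], [0, 0, 0]],
  [0, [-0.5, 0.5, -1], [0, 0, 0]],
  [0, [-0.5, 0.5, -1], [0, 0, 0]],
  [0, [-0.5, 0.5, 8], [0, 0, 0]],
  [0, [-0.5, 0.5, 20], [0, 0, 0]],
  [0, [-0.5, 0.5, 45], [0, 0, 0]],
  [0, [-0.5, 0.5, 80], [0, 0, 0]],
], squeeze=40)

```text
time_s: 9.8
eef_pos: [571.5, 60.5, 153.7]
ee_rot: [-0.001, 0.591, 0.807, -0.001]
force: [0.8, -0.9, -0.9]
grip_width: 0.154
grip_force: 39.3
```

apply_moves([
  [0, [-18, 42, 10], [0, 0, -8]],
  [0, [-36, 84, 10], [0, 0, -16]],
  [0, [-54, 126, 10], [0, 0, -23]],
  [0, [-72, 165, 5], [0, 0, -23]],
  [0, [-92, 210, 0], [0, 0, -23]],
  [0, [-111, 253, -20], [0, 0, -23]],
  [0, [-111, 253, -50], [0, 0, -23]],
  [0, [-111, 253, -80], [0, 0, -23]],
  [0, [-111, 253, -98], [0, 0, -23]],
  [0, [-111, 253, -108], [0, 0, -23]],
  [0, [-111, 253, -113], [0, 0, -23]],
  [0, [-111, 253, -115], [0, 0, -23]],
  [0, [-111, 253, -117], [0, 0, -23]],
  [0, [-111, 253, -117.5], [0, 0, -23]],
  [0, [-111, 253, -118], [0, 0, -23]],
  [0, [-111, 253, -118], [0, 0, -23]],
])

```text
time_s: 11.4
eef_pos: [461.8, 313.5, 36.5]
ee_rot: [0.0, 0.74, 0.673, 0.001]
force: [-1.5, -2.0, 6.3]
grip_width: 0.154
grip_force: 40.4
```

apply_moves([
  [30, [0, 0, 0], [0, 0, 0]],
  [50, [0, 0, 0], [0, 0, 0]],
  [50, [0, 0, 0], [0, 0, 0]],
  [50, [0, 0, 10], [0, 0, 0]],
  [50, [0, 0, 40], [0, 0, 0]],
  [85, [0, 0, 85], [0, 0, 0]],
  [85, [10, -30, 125], [0, 0, 0]],
  [85, [25, -70, 150], [0, 0, 0]],
  [85, [40, -110, 175], [0, 0, 0]],
  [85, [55, -150, 195], [0, 0, 0]],
  [85, [70, -190, 204], [0, 0, 0]],
  [85, [84, -228, 204], [0, 0, 0]],
  [85, [84, -228, 204], [0, 0, 0]],
  [85, [84, -228, 204], [0, 0, 0]],
  [85, [84, -228, 204], [0, 0, 0]],
])

```text
time_s: 12.9
eef_pos: [545.0, 86.2, 239.6]
ee_rot: [-0.0, 0.74, 0.673, 0.0]
force: [0.1, 0.5, -0.1]
grip_width: 0.998
grip_force: 0.0
```

```bash
cat > dish.py <<'E'
from h import *
import sys
k=sys.argv[1]
s=ctrl.sense();print(s["time_s"],s["eef_pos"],s["force"])
ci=camera_info("wrist");im,d=capture("wrist");cv2.imwrite(f"pics/w{k}.png",im);np.savez(f"w{k}.npz",im=im,d=d,ci=ci)
P=cloud(ci,d);x,y,z=P[...,0],P[...,1],P[...,2];v=np.indices(x.shape)[0]<320
def rect(sel,n):
    q=P[sel];r=cv2.minAreaRect(q[:,:2].astype(np.float32));b=cv2.boxPoints(r);e=b[1]-b[0],b[2]-b[1];L=max(e,key=np.linalg.norm)
    print(n,len(q),np.round(r[0],1),np.round(r[1],1),round(np.degrees(np.arctan2(L[1],L[0]))%180,1),"z",np.median(q[:,2]).round(1))
n=v&(np.hypot(x-572,y-60)<80)
rect(n&(z>43.5)&(z<50),"rim");rect(n&(z>38)&(z<50),"rim wide");rect(n&(z>1.5)&(z<7)&(np.hypot(x-572,y-60)<48),"floor")
n=v&(np.hypot(x-461,y-313)<80);m=n&(z>48)&(z<60)
if m.any():rect(m,"black bar");rect(n&(z>27)&(z<38),"black top")
E
python3 dish.py 5
```

```text
12.9 [545.00234788  86.20886815 239.60587106] [ 0.1439006   0.47626264 -0.11756598]
rim 1858 [572.9  60.1] [83.8 96.9] 108.1 z 45.2
rim wide 2320 [573.1  60.3] [84.8 97.8] 108.1 z 45.0
floor 5220 [572.2  61.8] [74.3 92.6] 108.2 z 3.7
black bar 9 [432.3 239.1] [1.  2.7] 148.9 z 49.7
black top 400 [446.6 239. ] [11.8 55.7] 179.6 z 33.2
```

View pics/w5.png

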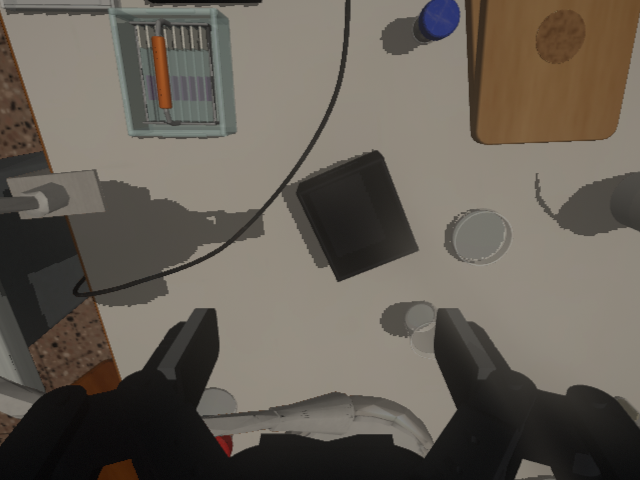

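The black dish is at (572.9, 60.2) with its long axis at 108.1° and its rim at 45.2 (46 expected), empty and in place. I'll go to the carrier with the fingers partly open so that they fit inside the rim.

apply_moves([
  [26, [-30, 29, -30], [0, 0, 0]],
  [26, [-60, 58, -60], [0, 0, 0]],
  [26, [-90, 87, -90], [0, 0, 0]],
  [26, [-118, 115, -120], [0, 0, 0]],
  [26, [-118, 115, -140], [0, 0, 0]],
  [26, [-118, 115, -160], [0, 0, 0]],
  [26, [-118, 115, -165], [0, 0, 0]],
  [26, [-118, 115, -165], [0, 0, 0]],
  [26, [-118, 115, -165], [0, 0, 0]],
])

```text
time_s: 13.85
eef_pos: [427.9, 200.6, 75.2]
ee_rot: [0.0, 0.74, 0.673, 0.001]
force: [0.4, 1.1, -0.4]
grip_width: 0.302
grip_force: 0.0
```

apply_moves([
  [26, [-0.5, 0.5, -12], [0, 0, 0]],
  [26, [-0.5, 0.5, -24], [0, 0, 0]],
  [26, [-0.5, 0.5, -33], [0, 0, 0]],
  [26, [-0.5, 0.5, -33], [0, 0, 0]],
  [0, [-0.5, 0.5, -33], [0, 0, 0]],
  [0, [-0.5, 0.5, -33], [0, 0, 0]],
  [0, [-0.5, 0.5, -33], [0, 0, 0]],
  [0, [-0.5, 0.5, -33], [0, 0, 0]],
  [0, [-0.5, 0.5, -33], [0, 0, 0]],
  [0, [-0.5, 0.5, -33], [0, 0, 0]],
], squeeze=40)

```text
time_s: 14.85
eef_pos: [426.9, 200.9, 41.3]
ee_rot: [0.0, 0.74, 0.673, 0.0]
force: [0.1, -0.0, -1.7]
grip_width: 0.099
grip_force: 38.9
```

apply_moves([
  [0, [0, 0, 6], [0, 0, 0]],
  [0, [0, 0, 16], [0, 0, 0]],
  [0, [0, 0, 32], [0, 0, 0]],
  [0, [0, 0, 52], [0, 0, 0]],
  [0, [0, 0, 72], [0, 0, 0]],
  [0, [18, -17, 82], [0, 0, 3]],
  [0, [42, -40, 82], [0, 0, 8]],
  [0, [67, -64, 82], [0, 0, 13]],
  [0, [92, -88, 82], [0, 0, 18]],
  [0, [117, -112, 82], [0, 0, 22]],
  [0, [135, -130, 82], [0, 0, 23.5]],
  [0, [146, -140.5, 80], [0, 0, 23.5]],
  [0, [146, -140.5, 75], [0, 0, 23.5]],
  [0, [146, -140.5, 70], [0, 0, 23.5]],
  [0, [146, -140.5, 70], [0, 0, 23.5]],
  [0, [146, -140.5, 70], [0, 0, 23.5]],
])

```text
time_s: 16.45
eef_pos: [572.3, 61.3, 111.3]
ee_rot: [-0.0, 0.587, 0.809, -0.0]
force: [0.5, 1.1, -1.1]
grip_width: 0.104
grip_force: 39.1
```

```bash
python3 - <<'E'
from h import *
s=ctrl.sense();q=s["ee_rot"];print(s["time_s"],s["eef_pos"],s["force"],np.degrees(np.arctan2(2*q[2]**2-1,2*q[1]*q[2])))
ci=camera_info("wrist");im,d=capture("wrist");cv2.imwrite("pics/w6.png",im[60:480])
m=mask(im,(3,170,90),(14,255,255));c,r=biggest(m);P=cloud(ci,d);q=P[m>0];print(r,np.nanmedian(q,0),cv2.minAreaRect(q[np.isfinite(q[:,2])][:,:2].astype(np.float32)))
E
```

```text
16.45 [572.27065502  61.2544812  111.31067331] [ 0.53039571  1.06116247 -1.07146994] 18.086243523231982
((328.0, 288.0), (32.0, 24.0), 90.0) [570.4348629   76.60773238 131.98374718] ((572.421630859375, 61.71936798095703), (8.687283515930176, 52.37623977661133), 17.62908935546875)
```

View pics/w6.png

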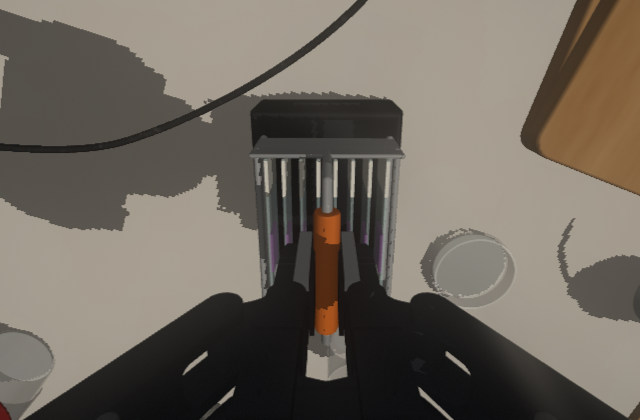

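The carrier hangs level and square over the black dish, with the sleeve at picture column 328. I'll correct it by about 1 mm and lower it slowly.

apply_moves([
  [0, [0.5, -1, -8], [0, 0, 0]],
  [0, [0.5, -1, -16], [0, 0, 0]],
  [0, [0.5, -1, -24], [0, 0, 0]],
  [0, [0.5, -1, -32], [0, 0, 0]],
  [0, [0.5, -1, -40], [0, 0, 0]],
  [0, [0.5, -1, -48], [0, 0, 0]],
  [0, [0.5, -1, -55], [0, 0, 0]],
  [0, [0.5, -1, -60], [0, 0, 0]],
  [0, [0.5, -1, -64], [0, 0, 0]],
  [0, [0.5, -1, -67], [0, 0, 0]],
  [0, [0.5, -1, -68.5], [0, 0, 0]],
  [0, [0.5, -1, -69.5], [0, 0, 0]],
  [0, [0.5, -1, -70], [0, 0, 0]],
  [0, [0.5, -1, -70], [0, 0, 0]],
])

```text
time_s: 17.9
eef_pos: [573.4, 59.4, 41.4]
ee_rot: [0.0, 0.588, 0.809, 0.0]
force: [-0.4, 0.6, -1.5]
grip_width: 0.099
grip_force: 39.0
```

apply_moves([
  [0, [-0.5, 0.7, -0.5], [0, 0, 0]],
  [0, [-0.5, 0.7, -0.9], [0, 0, 0]],
  [0, [-0.5, 0.7, -0.9], [0, 0, 0]],
  [0, [-0.5, 0.7, -0.9], [0, 0, 0]],
])

```text
time_s: 18.3
eef_pos: [573.4, 59.7, 41.3]
ee_rot: [0.001, 0.588, 0.809, 0.0]
force: [-1.6, -2.7, 5.3]
grip_width: 0.102
grip_force: 39.8
```

apply_moves([
  [26, [0, 0, 0], [0, 0, 0]],
  [26, [0, 0, 0], [0, 0, 0]],
  [26, [0, 0, 0], [0, 0, 0]],
  [26, [0, 0, 10], [0, 0, 0]],
  [26, [0, 0, 25], [0, 0, 0]],
  [26, [0, 0, 50], [0, 0, 0]],
  [85, [0, 0, 95], [0, 0, 0]],
  [85, [-10, 20, 140], [0, 0, -6]],
  [85, [-28, 50, 180], [0, 0, -12]],
  [85, [-45, 85, 199], [0, 0, -18]],
  [85, [-60, 120, 199], [0, 0, -23.5]],
  [85, [-60, 120, 199], [0, 0, -23.5]],
  [85, [-60, 120, 199], [0, 0, -23.5]],
  [85, [-60, 120, 199], [0, 0, -23.5]],
])

```text
time_s: 19.7
eef_pos: [513.1, 179.4, 239.4]
ee_rot: [0.0, 0.74, 0.673, -0.0]
force: [0.1, -0.2, 0.3]
grip_width: 0.999
grip_force: 0.0
```

```bash
cat >> dish.py <<'E'
m=mask(im,(3,170,90),(14,255,255));c,r=biggest(m);q=P[m>0];q=q[np.isfinite(q[:,2])];print("orange",r,np.round(np.percentile(q[:,2],[5,50,95]),1),cv2.minAreaRect(q[:,:2].astype(np.float32)))
E
python3 dish.py 7
```

```text
19.7 [513.11010893 179.36553472 239.38916549] [ 0.07033242 -0.23057982  0.25385793]
rim 885 [567.9  75.8] [83.9 65.2] 17.7 z 45.3
rim wide 1184 [568.   75.1] [84.3 68.1] 17.5 z 44.9
floor 1731 [573.4  64.2] [84.5 86.3] 91.3 z 3.8
black bar 1352 [462. 313.] [49.8 15.4] 85.1 z 54.3
black top 8198 [459.  291.6] [108.2  82.6] 81.2 z 32.8
orange ((400.9035339355469, 316.153076171875), (47.3291130065918, 8.876838684082031), 67.7509765625) [-2.  60.6 63.1] ((395.318115234375, 196.91627502441406), (317.5283508300781, 380.8457336425781), 9.994952201843262)
```

View pics/w7.png

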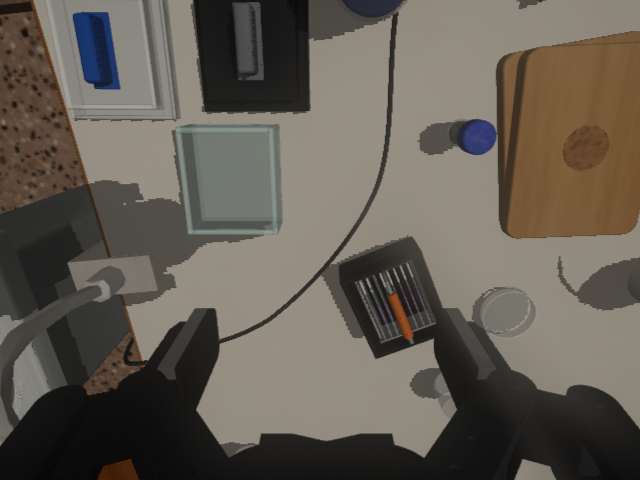

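The view shows the carrier standing in the black dish (sleeve at 400,316, top at 63) and the clear dish empty. Extrapolated from the visible rim, the black dish is at (572.8, 60.7), so it hasn't moved. The black lid's bar is at (462, 313). Next I'll fetch that lid.

apply_moves([
  [85, [-17, 44, -20], [0, 0, 0]],
  [85, [-34, 88, -40], [0, 0, 0]],
  [85, [-51, 133.6, -70], [0, 0, 0]],
  [85, [-51, 133.6, -115], [0, 0, 0]],
  [85, [-51, 133.6, -155], [0, 0, 0]],
  [85, [-51, 133.6, -180], [0, 0, 0]],
  [85, [-51, 133.6, -195], [0, 0, 0]],
  [85, [-51, 133.6, -202], [0, 0, 0]],
  [85, [-51, 133.6, -202], [0, 0, 0]],
  [0, [-51, 133.6, -202], [0, 0, 0]],
  [0, [-51, 133.6, -202], [0, 0, 0]],
  [0, [-51, 133.6, -202], [0, 0, 0]],
  [0, [-51, 133.6, -202], [0, 0, 0]],
  [0, [-51, 133.6, -202], [0, 0, 0]],
  [0, [-51, 133.6, -202], [0, 0, 0]],
  [0, [-51, 133.6, -202], [0, 0, 0]],
  [0, [-51, 133.6, -202], [0, 0, 0]],
], squeeze=40)

```text
time_s: 21.45
eef_pos: [462.0, 313.8, 37.8]
ee_rot: [0.0, 0.74, 0.673, 0.0]
force: [-1.3, -0.8, 5.7]
grip_width: 0.153
grip_force: 40.0
```

apply_moves([
  [0, [0, 0, 8], [0, 0, 0]],
  [0, [0, 0, 30], [0, 0, 0]],
  [0, [0, 0, 60], [0, 0, 0]],
  [0, [0, 0, 95], [0, 0, 0]],
  [0, [15, -30, 110], [0, 0, 0]],
  [0, [33, -75, 115], [0, 0, 4]],
  [0, [51, -118, 115], [0, 0, 10]],
  [0, [69, -160, 115], [0, 0, 16]],
  [0, [87, -200, 112], [0, 0, 21]],
  [0, [102, -234, 108], [0, 0, 23]],
  [0, [110.8, -252.7, 100], [0, 0, 23]],
  [0, [110.8, -252.7, 92], [0, 0, 23]],
  [0, [110.8, -252.7, 85], [0, 0, 23]],
  [0, [110.8, -252.7, 80], [0, 0, 23]],
  [0, [110.8, -252.7, 80], [0, 0, 23]],
  [0, [110.8, -252.7, 80], [0, 0, 23]],
])

```text
time_s: 23.05
eef_pos: [572.5, 61.7, 117.7]
ee_rot: [0.0, 0.591, 0.807, 0.0]
force: [0.0, -0.4, -2.2]
grip_width: 0.154
grip_force: 39.2
```

```bash
python3 - <<'E'
from h import *
s=ctrl.sense();q=s["ee_rot"];print(s["time_s"],s["eef_pos"],s["force"],np.degrees(np.arctan2(2*q[2]**2-1,2*q[1]*q[2])))
ci=camera_info("wrist");im,d=capture("wrist")
P=cloud(ci,d);x,y,z=P[...,0],P[...,1],P[...,2]
n=(np.hypot(x-572.8,y-60.3)<80)
for a,b in((108,118),(75,90),(40,49)):
    p=P[n&(z>a)&(z<b)];
    if len(p)<10: continue
    # in dish axes
    t=np.radians(18.1);q=(p[:,:2]-[572.8,60.3])@np.array([[np.cos(t),-np.sin(t)],[np.sin(t),np.cos(t)]])
    print(a,len(p),q.min(0).round(1),q.max(0).round(1),np.median(p[:,2]).round(1))
E
```

```text
23.05 [572.54755759  61.72020111 117.65310702] [ 1.57349302e-03 -3.90754136e-01 -2.16701896e+00] 17.596011637205375
108 20131 [-39.2 -44.8] [39.6 46.8] 112.6
75 701 [-47.   53.9] [47.9 55.6] 85.7
40 65 [-40.2  48. ] [40.1 48.8] 40.7
```

apply_moves([
  [0, [0.2, -1, -8], [0, 0, 0.5]],
  [0, [0.2, -1, -16], [0, 0, 0.5]],
  [0, [0.2, -1, -23], [0, 0, 0.5]],
  [0, [0.2, -1, -29], [0, 0, 0.5]],
  [0, [0.2, -1, -33], [0, 0, 0.5]],
  [0, [0.2, -1, -36], [0, 0, 0.5]],
  [0, [0.2, -1, -39], [0, 0, 0.5]],
  [0, [0.2, -1, -41], [0, 0, 0.5]],
  [0, [0.2, -1, -42.5], [0, 0, 0.5]],
  [0, [0.2, -1, -43], [0, 0, 0.5]],
  [0, [0.2, -1, -43], [0, 0, 0.5]],
])

```text
time_s: 24.2
eef_pos: [572.9, 60.0, 74.4]
ee_rot: [0.0, 0.588, 0.809, 0.0]
force: [-0.1, -0.4, -0.9]
grip_width: 0.154
grip_force: 39.2
```

apply_moves([
  [0, [0, 0, -0.6], [0, 0, 0]],
  [0, [0, 0, -1.1], [0, 0, 0]],
  [0, [0, 0, -1.5], [0, 0, 0]],
  [0, [0, 0, -1.5], [0, 0, 0]],
])

```text
time_s: 24.6
eef_pos: [573.0, 60.0, 73.8]
ee_rot: [0.0, 0.587, 0.809, 0.0]
force: [-2.0, 1.1, 7.6]
grip_width: 0.153
grip_force: 40.2
```

apply_moves([
  [30, [0, 0, 0], [0, 0, 0]],
  [50, [0, 0, 0], [0, 0, 0]],
  [50, [0, 0, 0], [0, 0, 0]],
  [50, [0, 0, 10], [0, 0, 0]],
  [50, [0, 0, 40], [0, 0, 0]],
  [85, [0, 0, 85], [0, 0, 0]],
  [85, [-8, 10, 130], [0, 0, -6]],
  [85, [-20, 18, 160], [0, 0, -12]],
  [85, [-28, 25, 166], [0, 0, -18]],
  [85, [-28, 25, 166], [0, 0, -23.5]],
  [85, [-28, 25, 166], [0, 0, -23.5]],
  [85, [-28, 25, 166], [0, 0, -23.5]],
  [85, [-28, 25, 166], [0, 0, -23.5]],
])

```text
time_s: 25.9
eef_pos: [544.9, 84.9, 238.8]
ee_rot: [-0.0, 0.739, 0.673, -0.0]
force: [0.7, 0.2, -0.2]
grip_width: 0.996
grip_force: 0.0
```

```bash
python3 - <<'E'
from h import *
s=ctrl.sense();print(s["time_s"],s["eef_pos"],s["force"])
ci=camera_info("wrist");im,d=capture("wrist")
P=cloud(ci,d);x,y,z=P[...,0],P[...,1],P[...,2];v=np.indices(x.shape)[0]<310
n=v&(np.hypot(x-572.8,y-60.3)<75)
for a,b in((84,98),(62,75),):
    p=P[n&(z>a)&(z<b)];A=np.c_[p[:,:2]-p[:,:2].mean(0),np.ones(len(p))];k=np.linalg.lstsq(A,p[:,2],rcond=None)[0]
    print(a,len(p),cv2.minAreaRect(p[:,:2].astype(np.float32)),np.median(p[:,2]).round(1),"tilt deg",np.degrees(np.hypot(*k[:2])).round(2))
E
```

```text
25.9 [544.87530658  84.85417884 238.78361083] [ 0.68084516  0.19772543 -0.16932712]
84 1035 ((573.2332763671875, 59.76576232910156), (15.185358047485352, 49.1530876159668), 18.24894142150879) 90.3 tilt deg 1.49
62 8004 ((573.2520141601562, 59.4166259765625), (78.18317413330078, 91.55949401855469), 18.097963333129883) 68.7 tilt deg 0.18
```

The black lid is home: its top is at 68.7 and its bar top at 90.3, the same as before it was first lifted, and it's level. Handing the job in.

```bash
python3 -c "
from rig import ctrl
print(ctrl.finish_job())"
```

```text
the job is handed in; nothing more can be done
None
```

I handed the job in at about 26 s: the carrier stands in the black dish under its fully seated lid, and the clear lid lies flat and right way up on free worktop; the verdict was not shown.

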